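# Work a stuck knob off a hot plate for washing

### The arm

A 6-joint arm with a two-finger parallel gripper is mounted at the origin on a cart in front of the work surface, level with it; the furniture and walls round the work are solid. World frame = base frame: x ahead of the robot, y to its left, z up, the work surface at z = 0. Lengths are in m, angles in rad, forces in N, time in s.
With the tool pointing down it reaches from about 0.325 to 1 m from the base axis. Payload 5.1 kg.
Tool frame: the origin (TCP) lies midway between the tips of the shut fingers; the grasp point (between the pads) lies 19 mm behind it; z points along the fingers, y is the line along which they close (so a half turn about z gives the same grasp; the last joint's range is limited). The gripper opens to 85 mm and grips with 20 to 120 N. Pads are 22 mm wide; open, the fingers measure 114 mm over their backs; the gripper's body (76 mm by 85 mm) begins 54 mm behind the grasp point. The pads swing forward as they close: fully open they stand 13 mm farther back than shut.
Start: joints at [1.073, 0.124, 1.65, -0, 1.367, -0.083], TCP at [0.262, 0.595, 0.231] pointing down, gripper open.
Joint ranges: [-2.61, 2.61], [-1.02, 2.33], [0.03, 2.71], [-1.35, 4.49], [0.32, 2.68], [-2.91, 2.91]. Speed limits (rad/s): [2.57, 2.57, 3.14, 3.14, 3.14, 3.14].

### API

Orientations are given as a unit quaternion [w, x, y, z].
In Python, from cell import r, cams gives the robot as it stands.
- The arm moves only by the tool move_arm, never from a script. Its argument "plan" is a list of rows, each an object of numbers: "wx", "wy", "wz": the turn, a rotation vector about the tool's x, y, z in degrees; "tx", "ty", "tz": the shift along the tool's x, y, z in m; "grip": the opening, from 0 (shut) to 1 (fully open). A call has 1 to 20 rows; each row is the pose to reach, as a shift and turn from the pose commanded when the call began, along the tool's axes at that moment; what a row does not reach only later rows make up. A row lasts 1/8 s, in which the tool goes at most 62.5 mm and 10.7 degrees, less where a joint would pass 70% of its speed; a pose out of reach is approached as far as the arm can. A call with a gripper value outside its range is refused whole. The fingers move at their own pace and stop on an object; the grip force is fixed at half the most. Time passes only in rows, so rows that repeat a pose let the fingers close. It gives the time, the measured TCP pose, the force, the opening and the grip force at its end, in the units of the state.
- r.sense(): the state, without advancing time (a new reading comes with each control period).
- cams.get_image(name): name is "scene" or "top"; returns (picture, depth): 384x512x3 uint8, red, green, blue; 384x512 float32, m along the optical axis (not along the pixel's ray), 0 where there is no reading.
- cams.camera_info(name): a dict with "fx", "fy", "cx", "cy" (pixels), "D" ([k1, k2, p1, p2, k3] as OpenCV has them; the pictures are not rectified), "xyz" and "attitude" of the camera in the world. Camera axes: x right, y up, looking along -z (the intrinsics and any distortion apply to the point x, -y, -z); pixel columns grow to the right and rows downward; lengths in m; the calibration is good to about 2 mm. A picture is of the moment at which its call begins. camera_info takes no time and is no camera call.
- r.hand_in(): hands the job in; it is judged then, once.
The state is a dict: "t": time; "qpos": joint angles; "qvel": joint speeds; "effort": joint torques, N m; "tcp_pos": TCP position; "ee_rot": TCP orientation; "force": force on the tool from outside, world axes, zero at the start; "moment": the same for the moment, N m; "opening": finger opening in m; "finger_force": force on a finger pad.
Only numpy, scipy, OpenCV 4.12 (cv2) and the standard library are available. Lean on these libraries where they do the work, as an engineer would, in place of code of your own. Each camera call takes 0.05 s, during which the arm holds its last target. There are 200 camera calls.

### The job

The left knob of the table-top hot plate has to come off for washing, but it sits tight on its shaft and the spice jar stands in the way. First stand the spice jar upright on the worktop somewhere clear, at least 15 cm from that knob; then work the knob off by twisting it to and fro while pulling, first anticlockwise and then clockwise, a good 20 degrees each way from where it stood, and without lifting, tipping or dragging the hot plate. Set the knob down in the steel tray, standing on its round base with the grip upward, and leave the other things standing where they are.

Things in the scene. Friction and masses are not known exactly. Their poses are not given: they have to be found in the camera images.
- hotplate: loose steel hot plate, 2.0 kg, 200 wide (y), 240 deep (x), 66 high, dark round plate on top up to 75. Origin: centre of underside; z up; -x is its front, facing the robot. The front 70 mm is a panel sloping 0.42 rad (24 deg), low at the front, with two alike black bar-grip knobs 86 apart: the left one (+y) comes off, the right one is fixed
- spindle: round brass shaft of the left knob, 17 across, 16 long, does not turn. Origin on the panel face; z out along the shaft, leaning 24 deg from vertical to the hot plate's front. Friction of 15-25 N in all opposes the sliding: a straight pull tips the hot plate; turning (0.2 Nm) with at most 2 mm outward per 0.6 rad leaves little along the shaft. Lets go after 12 mm
- knob: left knob, black, 60 g. Origin: centre of its round underside, at the start on the shaft's axis 2 above the panel; z outward along the shaft. Round base 47 across, 17.5 high, bored underneath; on top a bar grip 42 long (along x), 12 thick (along y), 25 tall, its top 42.5 from the underside. At the start x points up the slope
- knob_blade (a point): middle of the knob's bar grip, 29.5 out from its underside, axes as the knob's: pinch the grip here, closing along y, tool along -z; the fingertips must stay more than 17.5 out from the underside (top of the round base)
- knob_pointer (a point): white tick at the upper end of the knob's bar grip (18 from its axis along x, on top of the grip): its sideways place shows how far the knob is turned
- spice_jar: round spice jar with red cap, 45 across, 106 high, 110 g, standing close in front of the left knob. Origin: centre of its underside; z up. Grasp the cap (top 20) from above. Set down more than 20 degrees to the right of straight ahead of the robot, the arm may touch the back of the stool (rising 165 above the worktop) between robot and worktop
- wash_tray: flat square steel tray, loose, 150 by 150, 26 high, walls 3, floor 3 thick. It stands to the left or the right of the hot plate. Origin: centre of its underside; x and y along its sides, z up
- mug: white mug, 92 across (with handle 127 along its y), 95 high; stands on the side opposite to the tray. Bystander. Origin: underside, z up
- mill: wooden pepper mill, 58 across, 200 high, either close to the left rear of the hot plate or out to the right. Bystander. Origin: centre of its underside
- sauce_bottle: dark bottle, 59 across, 203 high, in the other of the two places of the mill. Bystander. Origin: centre of its underside
Mind the look-alikes: they are no part of the job. Leave any brown or purple look-alike of the knob alone.

How it is judged:
By the outcome, as a careful person would: the job done as asked, in the order asked, and still so for the second after the job is handed in, with the robot touching nothing.
It also fails if it takes over 72 s, if anything falls off the work surface, if the arm or the gripper's body presses on something with over 40 N, if the wrist force passes 120 N, or if a joint passes its speed limit or range.

## Working session

There is one attempt and no reset: what is moved stays moved. The work goes in short steps, Python scripts to look and compute and a tool call to move; the robot and the scene stay as the last step left them, time stands still between calls to the robot, and variables do not carry over. Pictures are saved under pics/ and viewed, at most 10 in all, crops included, and the job is handed in when it is done.

Besides the shell and the picture viewer there is one more tool, called after ">>>" in YAML: its name, and indented under it one key for each argument. move_arm: Moves the arm, as the interface text tells. Its arguments: {"type":"object","properties":{"plan":{"type":"array"}},"required":["plan"]}

```bash
ls; mkdir -p pics; python3 - <<'E'
from cell import r,cams
import cv2,numpy as np
print(r.sense())
for n in("scene","top"):
    im,d=cams.get_image(n); cv2.imwrite(f"pics/{n}0.png",im[:,:,::-1]); np.save(f"{n}0d.npy",d); print(n,cams.camera_info(n),(d>0).mean())
E
```

```text
pics
{'t': 0.0, 'qpos': array([ 1.07341338e+00,  1.24527723e-01,  1.65167091e+00, -1.02084825e-05,
        1.36745828e+00, -8.26321035e-02]), 'qvel': array([ 2.01107108e-04,  3.46902123e-06,  1.34256795e-03, -6.50852735e-04,
       -6.28814459e-04, -7.07832398e-04]), 'effort': array([-1.31465851e-03, -4.23593616e+01, -3.65458274e+01, -7.24065876e-05,
        7.04987600e-03, -4.33765749e-06]), 'tcp_pos': array([0.26168707, 0.59434212, 0.23004018]), 'ee_rot': array([-2.90357279e-04,  2.05891144e-01,  9.78574357e-01, -9.90456825e-04]), 'force': array([ 0.35170879, -0.70487238,  0.62889758]), 'moment': array([-0.03770288, -0.02261354,  0.01546835]), 'finger_force': 0.0, 'opening': 0.08563610619306967}
scene {'fx': 349.3758583148558, 'fy': 349.3758583148558, 'cx': 252.73725388867695, 'cy': 188.51608109435566, 'D': array([0.00467432, 0.        , 0.        , 0.        , 0.        ]), 'xyz': array([ 0.13853966, -0.57928054,  1.02582544]), 'attitude': array([ 0.8960552 ,  0.31990241, -0.11089878, -0.28713931])} 0.9901936848958334
top {'fx': 408.28679737283693, 'fy': 408.28679737283693, 'cx': 257.71600096090225, 'cy': 189.59195675490767, 'D': array([-0.06425375,  0.        ,  0.        ,  0.        ,  0.        ]), 'xyz': array([0.52115668, 0.04069361, 1.14142938]), 'attitude': array([-0.70165931, -0.00952803,  0.02382029,  0.71205057])} 0.99603271484375
```

View pics/scene0.png

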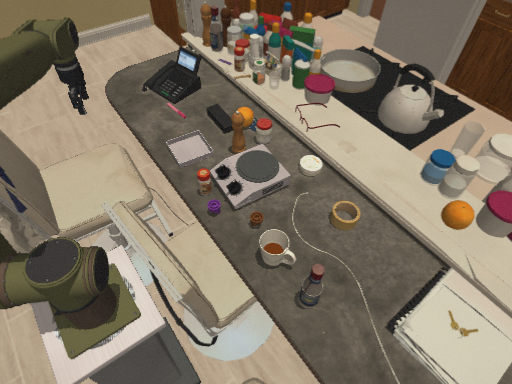

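View pics/top0.png

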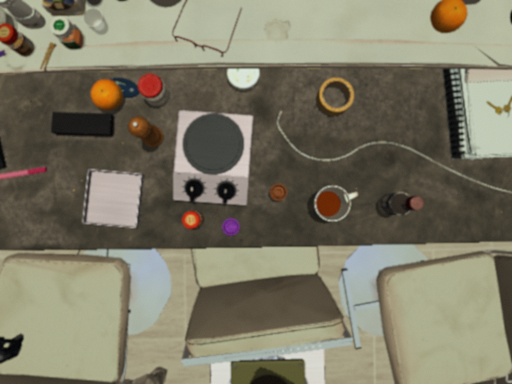

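The scene view shows the jar at (204,181), the knobs at (222,171) and (234,187), and the tray at (190,148). In the top view the left knob is at (194,187), the jar at (191,220), the tray at (112,198), the mill at (145,130), the mug at (332,203) and the bottle at (400,203).

Possible confusions, by top-view pixel:
- **Knob:** left black (194,187), right black and fixed (227,190), purple (231,226), brown (278,192). I choose the left black one on the plate.
- **Jar:** red-capped at (191,220) in front of the knob, another red-capped at (152,88). I choose the former.

A close crop will check both choices.

```bash
cat >h.py <<'E'
import cv2,numpy as np
from scipy.spatial.transform import Rotation as R
from cell import r,cams
def ray(n,uv):
    c=cams.camera_info(n);K=np.array([[c['fx'],0,c['cx']],[0,c['fy'],c['cy']],[0,0,1.]])
    p=cv2.undistortPoints(np.array(uv,float).reshape(-1,1,2),K,c['D'])[:,0]
    d=np.c_[p[:,0],-p[:,1],-np.ones(len(p))]
    q=c['attitude'];return c['xyz'],R.from_quat(q[[1,2,3,0]]).apply(d)
def plane(n,uv,z):
    o,d=ray(n,uv);return o+d*((z-o[2])/d[:,2])[:,None]
def tri(a,b):
    o1,d1=ray('scene',a);o2,d2=ray('top',b);d1,d2=d1[0],d2[0]
    s=np.linalg.lstsq(np.c_[d1,-d2],o2-o1,rcond=None)[0]
    p,q=o1+s[0]*d1,o2+s[1]*d2;return (p+q)/2,np.linalg.norm(p-q)
def proj(n,P):
    c=cams.camera_info(n);q=c['attitude'];p=R.from_quat(q[[1,2,3,0]]).inv().apply(np.atleast_2d(P)-c['xyz'])*[1,-1,-1]
    K=np.array([[c['fx'],0,c['cx']],[0,c['fy'],c['cy']],[0,0,1.]])
    return cv2.projectPoints(p,np.zeros(3),np.zeros(3),K,c['D'])[0][:,0]
def depthpt(n,uv,d):
    o,v=ray(n,uv);return o+v*d
def blob(im,m,box):
    x0,y0,x1,y1=box;k=np.zeros(m.shape,np.uint8);k[y0:y1,x0:x1]=m[y0:y1,x0:x1]
    c=max(cv2.findContours(k,cv2.RETR_EXTERNAL,cv2.CHAIN_APPROX_NONE)[0],key=cv2.contourArea)
    return c[:,0]
E
python3 - <<'E'
from h import *
a=cv2.imread('pics/scene0.png');b=cv2.imread('pics/top0.png')
A=cv2.resize(a[125:215,150:300],None,fx=4,fy=4,interpolation=2)[:,:]
B=cv2.resize(b[160:245,75:265],None,fx=3,fy=3,interpolation=2)
o=np.zeros((600,800,3),np.uint8);o[:340,:600]=A[:340];o[340:595,:570]=B
cv2.imwrite('pics/crop.png',o)
def red(im):
    h=cv2.cvtColor(im,cv2.COLOR_BGR2HSV);return (((h[...,0]<8)|(h[...,0]>172))&(h[...,1]>150)&(h[...,2]>90)).astype(np.uint8)
c1=blob(a,red(a),(190,160,220,200));c2=blob(b,red(b),(175,205,210,240))
for c in(c1,c2): print(cv2.minAreaRect(c),cv2.boundingRect(c))
p=cv2.minAreaRect(c1)[0];q=cv2.minAreaRect(c2)[0]
print('cap',tri(p,q),plane('top',[q],.106))
E
```

```text
((203.0, 174.0), (12.0, 12.0), 90.0) (197, 168, 13, 13)
((190.5, 219.5), (17.0, 19.0), 90.0) (181, 211, 20, 18)
cap (array([0.49553089, 0.19259428, 0.09463139]), np.float64(0.0019278240006337902)) [[0.49662776 0.19044742 0.106     ]]
```

View pics/crop.png

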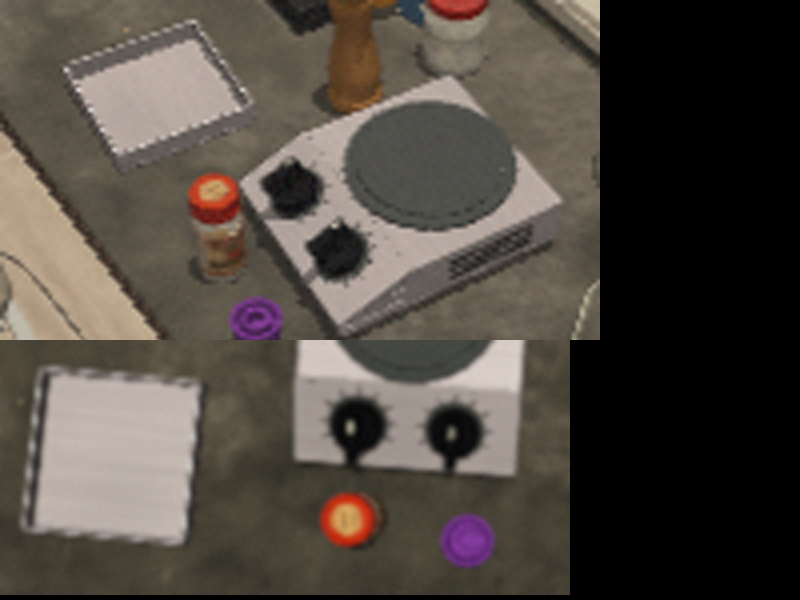

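The crop confirms the choices. The red-capped jar is directly in front of the left black knob, the purple knob is separate, and the ticks show white at crop (350,427) and (452,432). Next I'll measure the plate, panel, knob and tray.

```bash
python3 - <<'E'
from h import *
np.set_printoptions(precision=4,suppress=True)
f=lambda u,v:(75+u/3,160+(v-340)/3)
tr=plane('top',[f(40,368),f(203,377),f(186,545),f(22,530)],.026);print('tray',tr[:,:2],tr.mean(0))
e=tr[0]-tr[3];print('tray yaw',np.degrees(np.arctan2(e[1],e[0])))
a=cv2.imread('pics/scene0.png');b=cv2.imread('pics/top0.png')
def corners(img,n,d):
    vv,uu=np.mgrid[0:384,0:512];uv=np.c_[uu.ravel(),vv.ravel()]
    o,v=ray(n,uv);return (o+v*d.ravel()[:,None]).reshape(384,512,3)
dt=np.load('top0d.npy');P=corners(b,'top',dt)
ds=np.load('scene0d.npy');S=corners(a,'scene',ds)
g=cv2.cvtColor(b,cv2.COLOR_BGR2GRAY)
print('table z',np.median(P[150:180,300:380,2]),np.median(S[200:210,300:330,2]))
fl,fr=plane('top',[f(293,461),f(517,474)],.035);rl,rr=plane('top',[(178,110),(253,115)],.066)
print('hp',fl,fr,rl,rr)
m=np.zeros_like(g,bool);m[184:206,172:250]=g[184:206,172:250]>130
Q=P[m];Q=Q[(Q[:,2]>.03)&(Q[:,2]<.07)]
A=np.c_[Q[:,:2],np.ones(len(Q))];co=np.linalg.lstsq(A,Q[:,2],rcond=None)[0]
res=Q[:,2]-A@co;k=abs(res)<.003;co=np.linalg.lstsq(A[k],Q[k,2],rcond=None)[0]
nrm=np.r_[-co[:2],1];nrm/=np.linalg.norm(nrm)
print('panel',co,'tilt',np.degrees(np.arccos(nrm[2])),'yaw',np.degrees(np.arctan2(co[1],co[0])),len(Q),k.sum())
for nm,C,box in(('top',P,(180,170,240,212)),('scene',S,(205,150,250,205))):
    x0,y0,x1,y1=box;c=C[y0:y1,x0:x1].reshape(-1,3)
    h=(c@nrm-co[2]*nrm[2])
    for lo,hi in((.014,.028),(.037,.05)):
        for s,yr in(('L',(.12,.24)),('R',(.02,.12))):
            w=c[(h>lo)&(h<hi)&(c[:,1]>yr[0])&(c[:,1]<yr[1])&(c[:,0]>.52)&(c[:,0]<.68)]
            if len(w)>3: print(nm,lo,s,len(w),w.mean(0),np.ptp(w,axis=0))
E
```

```text
tray [[0.6361 0.4829]
 [0.6255 0.3323]
 [0.4727 0.3483]
 [0.4881 0.499 ]] [0.5556 0.4156 0.026 ]
tray yaw -6.223156109949833
table z 0.0005301058419052707 -0.0014429965648248277
hp [0.5474 0.2486 0.035 ] [0.5328 0.0467 0.035 ] [0.7871 0.2278 0.066 ] [0.771  0.0281 0.066 ]
panel [ 0.445  -0.0409 -0.1998] tilt 24.079971760465074 yaw -5.251952201748001 710 594
top 0.014 L 143 [0.5757 0.1816 0.0697] [0.0417 0.0904 0.0226]
top 0.014 R 102 [0.5691 0.1002 0.0676] [0.0391 0.0347 0.0267]
top 0.037 L 75 [0.5642 0.1906 0.0917] [0.0382 0.013  0.0222]
top 0.037 R 65 [0.5583 0.1047 0.0894] [0.0358 0.0142 0.0211]
scene 0.014 L 57 [0.5699 0.1792 0.0679] [0.0421 0.0245 0.0243]
scene 0.014 R 51 [0.5626 0.095  0.0677] [0.0376 0.02   0.0247]
scene 0.037 L 40 [0.5621 0.1888 0.0896] [0.0357 0.0168 0.0201]
scene 0.037 R 39 [0.5538 0.1039 0.087 ] [0.037  0.0144 0.0219]
```

```bash
cat >>h.py <<'E'
np.set_printoptions(precision=4,suppress=True)
def now():
    s=r.sense();return s['tcp_pos'],R.from_quat(s['ee_rot'][[1,2,3,0]])
def frame(z,y):
    z=np.array(z,float);z/=np.linalg.norm(z);y=np.array(y,float);y-=z*(y@z);y/=np.linalg.norm(y)
    return R.from_matrix(np.c_[np.cross(y,z),y,z])
def rel(p,Rt,base=None):
    p0,R0=base or now()
    t=R0.inv().apply(np.array(p)-p0);w=np.degrees((R0.inv()*Rt).as_rotvec());return np.round(np.r_[t*1000,w],1)
E
python3 - <<'E'
from h import *
D=frame([0,0,-1],[0,1,0])
B=(np.array([.262,.595,.231]),now()[1])
for p in([.496,.191,.2],[.496,.191,.077]): print(rel(p,D,B))
E
```

```text
[-377.  -275.4   31.4   -0.1   -0.   -23.8]
[-377.  -275.1  154.4   -0.1   -0.   -23.8]
```

>>> move_arm:
  plan:
    - {"tx": -0.377, "ty": -0.275, "tz": 0.02, "wz": -23.8, "grip": 1}
    - {"tx": -0.377, "ty": -0.275, "tz": 0.02, "wz": -23.8, "grip": 1}
    - {"tx": -0.377, "ty": -0.275, "tz": 0.02, "wz": -23.8, "grip": 1}
    - {"tx": -0.377, "ty": -0.275, "tz": 0.02, "wz": -23.8, "grip": 1}
    - {"tx": -0.377, "ty": -0.275, "tz": 0.02, "wz": -23.8, "grip": 1}
    - {"tx": -0.377, "ty": -0.275, "tz": 0.02, "wz": -23.8, "grip": 1}
    - {"tx": -0.377, "ty": -0.275, "tz": 0.02, "wz": -23.8, "grip": 1}
    - {"tx": -0.377, "ty": -0.275, "tz": 0.02, "wz": -23.8, "grip": 1}
    - {"tx": -0.377, "ty": -0.275, "tz": 0.02, "wz": -23.8, "grip": 1}
    - {"tx": -0.377, "ty": -0.275, "tz": 0.03, "wz": -23.8, "grip": 1}
    - {"tx": -0.377, "ty": -0.275, "tz": 0.06, "wz": -23.8, "grip": 1}
    - {"tx": -0.377, "ty": -0.275, "tz": 0.09, "wz": -23.8, "grip": 1}
    - {"tx": -0.377, "ty": -0.275, "tz": 0.12, "wz": -23.8, "grip": 1}
    - {"tx": -0.377, "ty": -0.275, "tz": 0.14, "wz": -23.8, "grip": 1}
    - {"tx": -0.377, "ty": -0.275, "tz": 0.154, "wz": -23.8, "grip": 1}
    - {"tx": -0.377, "ty": -0.275, "tz": 0.154, "wz": -23.8, "grip": 1}
    - {"tx": -0.377, "ty": -0.275, "tz": 0.154, "wz": -23.8, "grip": 1}

```text
invalid input at $.plan[0]: expected keys wx, wy, wz, tx, ty, tz, grip
```

>>> move_arm:
  plan:
    - {"wx": 0, "wy": 0, "tx": -0.377, "ty": -0.275, "tz": 0.02, "wz": -23.8, "grip": 1}
    - {"wx": 0, "wy": 0, "tx": -0.377, "ty": -0.275, "tz": 0.02, "wz": -23.8, "grip": 1}
    - {"wx": 0, "wy": 0, "tx": -0.377, "ty": -0.275, "tz": 0.02, "wz": -23.8, "grip": 1}
    - {"wx": 0, "wy": 0, "tx": -0.377, "ty": -0.275, "tz": 0.02, "wz": -23.8, "grip": 1}
    - {"wx": 0, "wy": 0, "tx": -0.377, "ty": -0.275, "tz": 0.02, "wz": -23.8, "grip": 1}
    - {"wx": 0, "wy": 0, "tx": -0.377, "ty": -0.275, "tz": 0.02, "wz": -23.8, "grip": 1}
    - {"wx": 0, "wy": 0, "tx": -0.377, "ty": -0.275, "tz": 0.02, "wz": -23.8, "grip": 1}
    - {"wx": 0, "wy": 0, "tx": -0.377, "ty": -0.275, "tz": 0.02, "wz": -23.8, "grip": 1}
    - {"wx": 0, "wy": 0, "tx": -0.377, "ty": -0.275, "tz": 0.02, "wz": -23.8, "grip": 1}
    - {"wx": 0, "wy": 0, "tx": -0.377, "ty": -0.275, "tz": 0.03, "wz": -23.8, "grip": 1}
    - {"wx": 0, "wy": 0, "tx": -0.377, "ty": -0.275, "tz": 0.06, "wz": -23.8, "grip": 1}
    - {"wx": 0, "wy": 0, "tx": -0.377, "ty": -0.275, "tz": 0.09, "wz": -23.8, "grip": 1}
    - {"wx": 0, "wy": 0, "tx": -0.377, "ty": -0.275, "tz": 0.12, "wz": -23.8, "grip": 1}
    - {"wx": 0, "wy": 0, "tx": -0.377, "ty": -0.275, "tz": 0.14, "wz": -23.8, "grip": 1}
    - {"wx": 0, "wy": 0, "tx": -0.377, "ty": -0.275, "tz": 0.154, "wz": -23.8, "grip": 1}
    - {"wx": 0, "wy": 0, "tx": -0.377, "ty": -0.275, "tz": 0.154, "wz": -23.8, "grip": 1}
    - {"wx": 0, "wy": 0, "tx": -0.377, "ty": -0.275, "tz": 0.154, "wz": -23.8, "grip": 1}

```text
t: 2.22
tcp_pos: [0.4967, 0.1918, 0.0782]
ee_rot: [0.001, -0.001, 1.0, 0.0]
force: [0.2, 0.1, 1.1]
opening: 0.0852
finger_force: 0.0
```

>>> move_arm:
  plan:
    - {"wx": 0, "wy": 0, "wz": 0, "tx": 0, "ty": 0, "tz": 0, "grip": 0.3}
    - {"wx": 0, "wy": 0, "wz": 0, "tx": 0, "ty": 0, "tz": 0, "grip": 0.3}
    - {"wx": 0, "wy": 0, "wz": 0, "tx": 0, "ty": 0, "tz": 0, "grip": 0.3}
    - {"wx": 0, "wy": 0, "wz": 0, "tx": 0, "ty": 0, "tz": 0, "grip": 0.3}
    - {"wx": 0, "wy": 0, "wz": 0, "tx": 0, "ty": 0, "tz": 0, "grip": 0.3}
    - {"wx": 0, "wy": 0, "wz": 0, "tx": 0, "ty": 0, "tz": -0.02, "grip": 0.3}
    - {"wx": 0, "wy": 0, "wz": 0, "tx": 0, "ty": 0, "tz": -0.05, "grip": 0.3}
    - {"wx": 0, "wy": 0, "wz": 0, "tx": 0, "ty": 0, "tz": -0.08, "grip": 0.3}

```text
t: 3.22
tcp_pos: [0.4951, 0.1909, 0.1566]
ee_rot: [-0.001, -0.0, 1.0, -0.0]
force: [0.7, -0.6, -1.4]
opening: 0.0428
finger_force: 61.0
```

>>> move_arm:
  plan:
    - {"wx": 0, "wy": 0, "wz": 0, "tx": 0.002, "ty": -0.04, "tz": 0, "grip": 0.3}
    - {"wx": 0, "wy": 0, "wz": 0, "tx": 0.003, "ty": -0.08, "tz": 0, "grip": 0.3}
    - {"wx": 0, "wy": 0, "wz": 0, "tx": 0.004, "ty": -0.12, "tz": 0, "grip": 0.3}
    - {"wx": 0, "wy": 0, "wz": 0, "tx": 0.005, "ty": -0.16, "tz": 0, "grip": 0.3}
    - {"wx": 0, "wy": 0, "wz": 0, "tx": 0.006, "ty": -0.2, "tz": 0, "grip": 0.3}
    - {"wx": 0, "wy": 0, "wz": 0, "tx": 0.006, "ty": -0.226, "tz": 0, "grip": 0.3}
    - {"wx": 0, "wy": 0, "wz": 0, "tx": 0.006, "ty": -0.226, "tz": 0.02, "grip": 0.3}
    - {"wx": 0, "wy": 0, "wz": 0, "tx": 0.006, "ty": -0.226, "tz": 0.045, "grip": 0.3}
    - {"wx": 0, "wy": 0, "wz": 0, "tx": 0.006, "ty": -0.226, "tz": 0.065, "grip": 0.3}
    - {"wx": 0, "wy": 0, "wz": 0, "tx": 0.006, "ty": -0.226, "tz": 0.073, "grip": 0.3}
    - {"wx": 0, "wy": 0, "wz": 0, "tx": 0.006, "ty": -0.226, "tz": 0.077, "grip": 0.3}
    - {"wx": 0, "wy": 0, "wz": 0, "tx": 0.006, "ty": -0.226, "tz": 0.079, "grip": 0.3}
    - {"wx": 0, "wy": 0, "wz": 0, "tx": 0.006, "ty": -0.226, "tz": 0.079, "grip": 0.3}

```text
t: 4.85
tcp_pos: [0.4907, -0.0348, 0.0789]
ee_rot: [0.0, -0.0, 1.0, -0.0]
force: [0.4, 1.2, -0.9]
opening: 0.0429
finger_force: 61.3
```

>>> move_arm:
  plan:
    - {"wx": 0, "wy": 0, "wz": 0, "tx": 0, "ty": 0, "tz": 0.001, "grip": 0.3}
    - {"wx": 0, "wy": 0, "wz": 0, "tx": 0, "ty": 0, "tz": 0.001, "grip": 0.3}
    - {"wx": 0, "wy": 0, "wz": 0, "tx": 0, "ty": 0, "tz": 0.001, "grip": 1}
    - {"wx": 0, "wy": 0, "wz": 0, "tx": 0, "ty": 0, "tz": 0.001, "grip": 1}
    - {"wx": 0, "wy": 0, "wz": 0, "tx": 0, "ty": 0, "tz": 0.001, "grip": 1}
    - {"wx": 0, "wy": 0, "wz": 0, "tx": 0, "ty": 0, "tz": 0.001, "grip": 1}
    - {"wx": 0, "wy": 0, "wz": 0, "tx": 0, "ty": 0, "tz": -0.03, "grip": 1}
    - {"wx": 0, "wy": 0, "wz": 0, "tx": 0, "ty": 0, "tz": -0.07, "grip": 1}
    - {"wx": 0, "wy": 0, "wz": 0, "tx": 0, "ty": 0, "tz": -0.11, "grip": 1}
    - {"wx": 0, "wy": 0, "wz": 0, "tx": 0, "ty": 0, "tz": -0.14, "grip": 1}

```text
t: 6.1
tcp_pos: [0.4907, -0.0348, 0.2204]
ee_rot: [0.001, -0.0, 1.0, -0.0]
force: [-0.3, 0.3, 0.2]
opening: 0.0853
finger_force: 0.0
```

```bash
python3 - <<'E'
from h import *
o=np.zeros((600,800,3),np.uint8)
for n,(x0,y0,w,hh),ox in(('top',(176,172,40,40),0),('scene',(205,150,40,40),400)):
    im,d=cams.get_image(n); im=im[:,:,::-1].copy();cv2.imwrite(f"pics/{n}1.png",im)
    o[:400,ox:ox+400]=cv2.resize(im[y0:y0+hh,x0:x0+w],(400,400),interpolation=cv2.INTER_CUBIC)
    vv,uu=np.mgrid[y0:y0+hh,x0:x0+w];O,v=ray(n,np.c_[uu.ravel(),vv.ravel()]);c=O+v*d[y0:y0+hh,x0:x0+w].ravel()[:,None]
    nr=R.from_euler('z',-4.75,degrees=True).apply([-.4078,0,.9131]);ax=np.array([.5813,.1882,.0507])
    h=(c-ax)@nr;ux=R.from_euler('z',-4.75,degrees=True).apply([.9131,0,.4078]);uy=np.cross(nr,ux)
    l=np.c_[(c-ax)@ux,(c-ax)@uy,h]*1000
    k=(h>.036)&(h<.05)&(abs(l[:,1])<25);q=l[k]
    print(n,k.sum(),'mean',q.mean(0),'min',q.min(0),'max',q.max(0),'slope deg',np.degrees(np.arctan(np.polyfit(q[:,0],q[:,1],1)[0])),'top h',np.percentile(q[:,2],[50,80]))
    pn=(abs(h)<.006)&(abs(l[:,0])<30)&(abs(l[:,1])<40);print('panel h',np.median(l[pn],0)[2])
t=cv2.resize(cv2.imread('pics/top1.png')[140:240,240:400],None,fx=2,fy=2);o[400:600,:320]=t
s=cv2.resize(cv2.imread('pics/scene1.png')[150:250,150:310],None,fx=2,fy=2);o[400:600,400:720]=s
cv2.imwrite('pics/c2.png',o)
E
```

```text
top 78 mean [ 1.4891  1.0639 43.5869] min [-20.1438  -4.6081  36.5411] max [20.8434  6.6642 47.9997] slope deg -0.6050857324239698 top h [43.7313 45.31  ]
panel h 0.38838306109464793
scene 28 mean [-8.148  -1.3796 42.4325] min [-22.6302  -7.1953  36.0868] max [ 6.686   7.4023 46.9607] slope deg -3.7794962636585288 top h [42.1287 45.5225]
panel h 1.2738111011414257
```

View pics/c2.png

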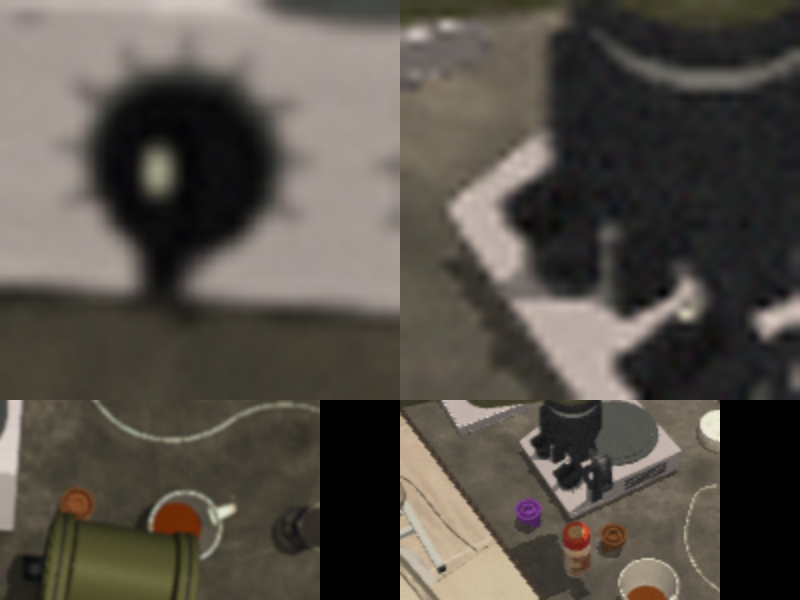

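The jar stands upright at scene crop (577,547), and the left knob is unmoved with its tick at top (191.5,189). The depth and edge checks agree within about 1 mm.

```bash
python3 - <<'E'
from h import *
Z=R.from_euler('z',-4.75,degrees=True);n=Z.apply([-.4078,0,.9131]);uy=Z.apply([0,1,0])
T=frame(-n,uy);p=np.array([.5813,.1885,.0512])+.0235*n
print(p,rel(p+.07*n,T),rel(p,T),r.sense()['qpos'])
E
```

```text
[0.5717 0.1893 0.0727] [-50.2 226.9  86.3   0.9 -23.6   4.7] [-78.1 224.6 150.5   0.9 -23.6   4.7] [-0.18   -0.2302  2.0044 -0.      1.3594 -1.7514]
```

>>> move_arm:
  plan:
    - {"wx": 0, "wy": 0, "wz": 0, "tx": -0.01, "ty": 0.05, "tz": 0.0, "grip": 1}
    - {"wx": 0.9, "wy": -23.6, "wz": 4.7, "tx": -0.05, "ty": 0.227, "tz": 0.05, "grip": 0.6}
    - {"wx": 0.9, "wy": -23.6, "wz": 4.7, "tx": -0.05, "ty": 0.227, "tz": 0.05, "grip": 0.6}
    - {"wx": 0.9, "wy": -23.6, "wz": 4.7, "tx": -0.05, "ty": 0.227, "tz": 0.086, "grip": 0.6}
    - {"wx": 0.9, "wy": -23.6, "wz": 4.7, "tx": -0.05, "ty": 0.227, "tz": 0.086, "grip": 0.6}
    - {"wx": 0.9, "wy": -23.6, "wz": 4.7, "tx": -0.05, "ty": 0.227, "tz": 0.086, "grip": 0.6}
    - {"wx": 0.9, "wy": -23.6, "wz": 4.7, "tx": -0.05, "ty": 0.227, "tz": 0.086, "grip": 0.6}
    - {"wx": 0.9, "wy": -23.6, "wz": 4.7, "tx": -0.05, "ty": 0.227, "tz": 0.086, "grip": 0.6}

```text
t: 7.2
tcp_pos: [0.5409, 0.1915, 0.1334]
ee_rot: [0.205, 0.041, 0.978, -0.008]
force: [0.2, -0.3, 0.6]
opening: 0.0514
finger_force: 0.0
```

```bash
python3 - <<'E'
from h import *
Z=R.from_euler('z',-4.75,degrees=True);n=Z.apply([-.4078,0,.9131]);uy=Z.apply([0,1,0])
T=frame(-n,uy);p=np.array([.5813,.1885,.0512])+.0235*n
print(rel(p,T),r.sense()['qpos'],r.sense()['opening'])
E
```

```text
[-3.9  0.3 68.1  0.1 -0.4 -0.1] [ 0.3222 -0.1627  2.1447 -0.2234  0.7881 -1.0362] 0.05140008691534796
```

>>> move_arm:
  plan:
    - {"wx": 0, "wy": 0, "wz": 0, "tx": 0, "ty": 0, "tz": 0.025, "grip": 0.5}
    - {"wx": 0, "wy": 0, "wz": 0, "tx": 0, "ty": 0, "tz": 0.035, "grip": 0.5}
    - {"wx": 0, "wy": 0, "wz": 0, "tx": 0, "ty": 0, "tz": 0.035, "grip": 0.5}

```text
t: 7.58
tcp_pos: [0.554, 0.1905, 0.0997]
ee_rot: [0.204, 0.041, 0.978, -0.008]
force: [0.4, -0.5, 0.1]
opening: 0.0424
finger_force: 0.0
```

```bash
cat >k.py <<'E'
from h import *
Z=R.from_euler('z',-4.75,degrees=True);n=Z.apply([-.4078,0,.9131]);uy=Z.apply([0,1,0])
T=frame(-n,uy);p=np.array([.5813,.1885,.0512])+.0235*n
E
python3 - <<'E'
from k import *
s=r.sense();print(rel(p,T),s['qvel'],s['tcp_pos'],s['opening'])
E
```

```text
[-5.5  0.3 31.9  0.  -0.5 -0. ] [ 0.0073 -0.0167 -0.0099 -0.0015  0.001   0.0006] [0.554  0.1905 0.0997] 0.04236194339174991
```

>>> move_arm:
  plan:
    - {"wx": 0, "wy": -0.5, "wz": 0, "tx": -0.005, "ty": 0, "tz": 0.01, "grip": 0.5}
    - {"wx": 0, "wy": -0.5, "wz": 0, "tx": -0.005, "ty": 0, "tz": 0.02, "grip": 0.5}
    - {"wx": 0, "wy": -0.5, "wz": 0, "tx": -0.0055, "ty": 0, "tz": 0.026, "grip": 0.5}
    - {"wx": 0, "wy": -0.5, "wz": 0, "tx": -0.0055, "ty": 0, "tz": 0.026, "grip": 0.5}

```text
t: 8.07
tcp_pos: [0.5693, 0.1898, 0.0777]
ee_rot: [0.208, 0.04, 0.977, -0.008]
force: [0.3, 0.6, 0.3]
opening: 0.0428
finger_force: 0.0
```

```bash
python3 - <<'E'
from k import *
s=r.sense();print(rel(p,T),s['qvel'],s['tcp_pos'],s['opening'],s['qpos'])
E
```

```text
[-0.2 -0.3  5.7  0.1 -0.   0. ] [ 0.0038 -0.013  -0.0045  0.0001  0.0048 -0.0001] [0.5693 0.1898 0.0777] 0.04278051932032453 [ 0.3023 -0.0265  2.1264 -0.2492  0.6646 -1.0186]
```

>>> move_arm:
  plan:
    - {"wx": 0, "wy": 0, "wz": 0, "tx": -0.0005, "ty": 0, "tz": 0.003, "grip": 0.5}
    - {"wx": 0, "wy": 0, "wz": 0, "tx": -0.0005, "ty": 0, "tz": 0.0055, "grip": 0.5}
    - {"wx": 0, "wy": 0, "wz": 0, "tx": -0.0005, "ty": 0, "tz": 0.0055, "grip": 0.3}
    - {"wx": 0, "wy": 0, "wz": 0, "tx": -0.0005, "ty": 0, "tz": 0.0055, "grip": 0.2}
    - {"wx": 0, "wy": 0, "wz": 0, "tx": -0.0005, "ty": 0, "tz": 0.0055, "grip": 0.02}
    - {"wx": 0, "wy": 0, "wz": 0, "tx": -0.0005, "ty": 0, "tz": 0.0055, "grip": 0.02}
    - {"wx": 0, "wy": 0, "wz": 0, "tx": -0.0005, "ty": 0, "tz": 0.0055, "grip": 0.02}

```text
t: 8.95
tcp_pos: [0.5725, 0.1899, 0.0738]
ee_rot: [0.209, 0.04, 0.977, -0.008]
force: [5.1, 2.4, -5.3]
opening: 0.0103
finger_force: 59.5
```

```bash
python3 - <<'E'
from k import *
s=r.sense();print(rel(p,T),s['force'],s['moment'],s['tcp_pos'],s['opening'],s['finger_force'])
E
```

```text
[ 1.1 -0.7  0.8  0.1  0.1 -0. ] [ 5.0527  2.3618 -5.3098] [ 0.459  -0.1969  0.2371] [0.5725 0.1899 0.0738] 0.01033067765647883 59.51933562755585
```

>>> move_arm:
  plan:
    - {"wx": 0, "wy": 0, "wz": -6, "tx": 0, "ty": 0, "tz": 0, "grip": 0.02}
    - {"wx": 0, "wy": 0, "wz": -12, "tx": 0, "ty": 0, "tz": -0.0003, "grip": 0.02}
    - {"wx": 0, "wy": 0, "wz": -18, "tx": 0, "ty": 0, "tz": -0.0006, "grip": 0.02}
    - {"wx": 0, "wy": 0, "wz": -24, "tx": 0, "ty": 0, "tz": -0.0009, "grip": 0.02}
    - {"wx": 0, "wy": 0, "wz": -29, "tx": 0, "ty": 0, "tz": -0.0012, "grip": 0.02}
    - {"wx": 0, "wy": 0, "wz": -29, "tx": 0, "ty": 0, "tz": -0.0012, "grip": 0.02}

```text
t: 9.7
tcp_pos: [0.5718, 0.1908, 0.0749]
ee_rot: [0.201, -0.206, 0.956, -0.059]
force: [3.2, 5.9, -4.7]
opening: 0.0102
finger_force: 59.5
```

```bash
python3 - <<'E'
from k import *
s=r.sense();print(rel(p,T),s['force'],s['force']@n,s['moment'],s['opening'],s['finger_force'],s['qpos'])
E
```

```text
[ 1.5 -0.9  2.   0.2  0.1 29. ] [ 3.211   5.8591 -4.6572] -5.359578434374114 [ 1.0072 -0.018   0.5831] 0.010233792400758055 59.495991468429565 [ 0.3017 -0.0173  2.1235 -0.2488  0.6555 -1.5245]
```

>>> move_arm:
  plan:
    - {"wx": 0, "wy": 0, "wz": 6, "tx": 0, "ty": 0, "tz": 0, "grip": 0.02}
    - {"wx": 0, "wy": 0, "wz": 12, "tx": 0, "ty": 0, "tz": -0.0003, "grip": 0.02}
    - {"wx": 0, "wy": 0, "wz": 18, "tx": 0, "ty": 0, "tz": -0.0006, "grip": 0.02}
    - {"wx": 0, "wy": 0, "wz": 24, "tx": 0, "ty": 0, "tz": -0.0009, "grip": 0.02}
    - {"wx": 0, "wy": 0, "wz": 30, "tx": 0, "ty": 0, "tz": -0.0012, "grip": 0.02}
    - {"wx": 0, "wy": 0, "wz": 36, "tx": 0, "ty": 0, "tz": -0.0015, "grip": 0.02}
    - {"wx": 0, "wy": 0, "wz": 42, "tx": 0, "ty": 0, "tz": -0.0018, "grip": 0.02}
    - {"wx": 0, "wy": 0, "wz": 48, "tx": 0, "ty": 0, "tz": -0.0021, "grip": 0.02}
    - {"wx": 0, "wy": 0, "wz": 54, "tx": 0, "ty": 0, "tz": -0.0024, "grip": 0.02}
    - {"wx": 0, "wy": 0, "wz": 58, "tx": 0, "ty": 0, "tz": -0.0026, "grip": 0.02}
    - {"wx": 0, "wy": 0, "wz": 58, "tx": 0, "ty": 0, "tz": -0.0026, "grip": 0.02}

```text
t: 11.08
tcp_pos: [0.5704, 0.1894, 0.0767]
ee_rot: [0.204, 0.283, 0.936, 0.044]
force: [3.4, 0.5, -5.5]
opening: 0.0103
finger_force: 59.3
```

```bash
python3 - <<'E'
from k import *
s=r.sense();print(rel(p,T),s['force'],s['force']@n,s['moment'],s['opening'],s['finger_force'])
im,d=cams.get_image('top');im=im[:,:,::-1];cv2.imwrite('pics/c3.png',cv2.resize(im[90:240,130:290],None,fx=4,fy=4,interpolation=2))
E
```

```text
[  0.4  -0.2   4.3   0.   -0.  -29. ] [ 3.4037  0.4621 -5.5428] -6.428736084962572 [-0.0275 -0.065   0.0227] 0.01033322399982416 59.29785668849945
```

View pics/c3.png

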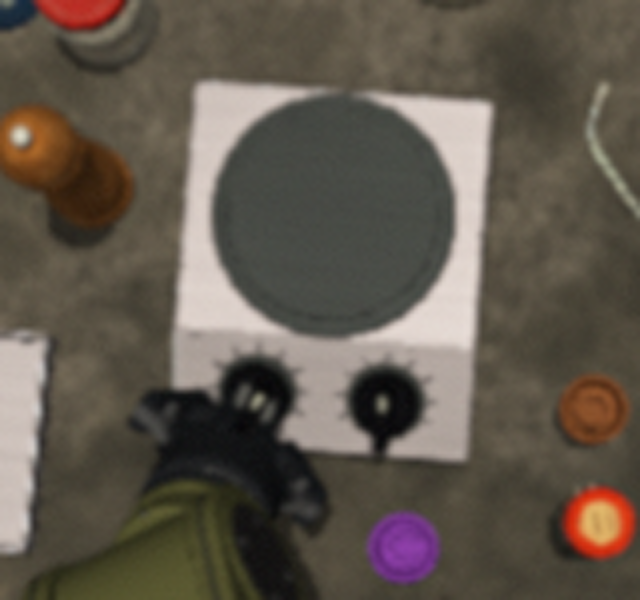

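The hot plate hasn't moved, and the knob's tick at about (258,405) has turned clockwise with the gripper. I'll carry on with the twisting.

>>> move_arm:
  plan:
    - {"wx": 0, "wy": 0, "wz": -6, "tx": 0, "ty": 0, "tz": 0, "grip": 0.02}
    - {"wx": 0, "wy": 0, "wz": -12, "tx": 0, "ty": 0, "tz": -0.0003, "grip": 0.02}
    - {"wx": 0, "wy": 0, "wz": -18, "tx": 0, "ty": 0, "tz": -0.0006, "grip": 0.02}
    - {"wx": 0, "wy": 0, "wz": -24, "tx": 0, "ty": 0, "tz": -0.0009, "grip": 0.02}
    - {"wx": 0, "wy": 0, "wz": -30, "tx": 0, "ty": 0, "tz": -0.0012, "grip": 0.02}
    - {"wx": 0, "wy": 0, "wz": -36, "tx": 0, "ty": 0, "tz": -0.0015, "grip": 0.02}
    - {"wx": 0, "wy": 0, "wz": -42, "tx": 0, "ty": 0, "tz": -0.0018, "grip": 0.02}
    - {"wx": 0, "wy": 0, "wz": -48, "tx": 0, "ty": 0, "tz": -0.0021, "grip": 0.02}
    - {"wx": 0, "wy": 0, "wz": -54, "tx": 0, "ty": 0, "tz": -0.0024, "grip": 0.02}
    - {"wx": 0, "wy": 0, "wz": -58, "tx": 0, "ty": 0, "tz": -0.0026, "grip": 0.02}
    - {"wx": 0, "wy": 0, "wz": -52, "tx": 0, "ty": 0, "tz": -0.0026, "grip": 0.02}
    - {"wx": 0, "wy": 0, "wz": -46, "tx": 0, "ty": 0, "tz": -0.0029, "grip": 0.02}
    - {"wx": 0, "wy": 0, "wz": -40, "tx": 0, "ty": 0, "tz": -0.0032, "grip": 0.02}
    - {"wx": 0, "wy": 0, "wz": -34, "tx": 0, "ty": 0, "tz": -0.0035, "grip": 0.02}
    - {"wx": 0, "wy": 0, "wz": -28, "tx": 0, "ty": 0, "tz": -0.0038, "grip": 0.02}
    - {"wx": 0, "wy": 0, "wz": -22, "tx": 0, "ty": 0, "tz": -0.0041, "grip": 0.02}
    - {"wx": 0, "wy": 0, "wz": -16, "tx": 0, "ty": 0, "tz": -0.0044, "grip": 0.02}
    - {"wx": 0, "wy": 0, "wz": -10, "tx": 0, "ty": 0, "tz": -0.0047, "grip": 0.02}
    - {"wx": 0, "wy": 0, "wz": -4, "tx": 0, "ty": 0, "tz": -0.005, "grip": 0.02}
    - {"wx": 0, "wy": 0, "wz": 0, "tx": 0, "ty": 0, "tz": -0.0052, "grip": 0.02}

```text
t: 13.62
tcp_pos: [0.5681, 0.1897, 0.0817]
ee_rot: [0.204, 0.284, 0.936, 0.044]
force: [1.4, -0.2, -3.2]
opening: 0.0107
finger_force: 59.7
```

```bash
python3 - <<'E'
from k import *
s=r.sense();print(rel(p,T),s['force'],s['force']@n,s['moment'],s['opening'],s['finger_force'])
E
```

```text
[  0.3  -0.2   9.7   0.   -0.  -29.1] [ 1.3654 -0.1739 -3.1637] -3.4495033873631327 [-0.1014  0.0823  0.022 ] 0.010705319852613387 59.67598557472229
```

>>> move_arm:
  plan:
    - {"wx": 0, "wy": 0, "wz": -6, "tx": 0, "ty": 0, "tz": 0, "grip": 0.02}
    - {"wx": 0, "wy": 0, "wz": -12, "tx": 0, "ty": 0, "tz": -0.0003, "grip": 0.02}
    - {"wx": 0, "wy": 0, "wz": -18, "tx": 0, "ty": 0, "tz": -0.0006, "grip": 0.02}
    - {"wx": 0, "wy": 0, "wz": -24, "tx": 0, "ty": 0, "tz": -0.0009, "grip": 0.02}
    - {"wx": 0, "wy": 0, "wz": -30, "tx": 0, "ty": 0, "tz": -0.0012, "grip": 0.02}
    - {"wx": 0, "wy": 0, "wz": -36, "tx": 0, "ty": 0, "tz": -0.0015, "grip": 0.02}
    - {"wx": 0, "wy": 0, "wz": -42, "tx": 0, "ty": 0, "tz": -0.0018, "grip": 0.02}
    - {"wx": 0, "wy": 0, "wz": -48, "tx": 0, "ty": 0, "tz": -0.0021, "grip": 0.02}
    - {"wx": 0, "wy": 0, "wz": -54, "tx": 0, "ty": 0, "tz": -0.0024, "grip": 0.02}
    - {"wx": 0, "wy": 0, "wz": -58, "tx": 0, "ty": 0, "tz": -0.0026, "grip": 0.02}
    - {"wx": 0, "wy": 0, "wz": -52, "tx": 0, "ty": 0, "tz": -0.0026, "grip": 0.02}
    - {"wx": 0, "wy": 0, "wz": -46, "tx": 0, "ty": 0, "tz": -0.0029, "grip": 0.02}
    - {"wx": 0, "wy": 0, "wz": -40, "tx": 0, "ty": 0, "tz": -0.0032, "grip": 0.02}
    - {"wx": 0, "wy": 0, "wz": -34, "tx": 0, "ty": 0, "tz": -0.0035, "grip": 0.02}
    - {"wx": 0, "wy": 0, "wz": -28, "tx": 0, "ty": 0, "tz": -0.0038, "grip": 0.02}
    - {"wx": 0, "wy": 0, "wz": -22, "tx": 0, "ty": 0, "tz": -0.0041, "grip": 0.02}
    - {"wx": 0, "wy": 0, "wz": -16, "tx": 0, "ty": 0, "tz": -0.0044, "grip": 0.02}
    - {"wx": 0, "wy": 0, "wz": -10, "tx": 0, "ty": 0, "tz": -0.0047, "grip": 0.02}
    - {"wx": 0, "wy": 0, "wz": -4, "tx": 0, "ty": 0, "tz": -0.005, "grip": 0.02}
    - {"wx": 0, "wy": 0, "wz": 0, "tx": 0, "ty": 0, "tz": -0.0052, "grip": 0.02}

```text
t: 16.12
tcp_pos: [0.5661, 0.1901, 0.087]
ee_rot: [0.204, 0.285, 0.936, 0.044]
force: [0.3, 0.7, -0.8]
opening: 0.0106
finger_force: 60.1
```

```bash
python3 - <<'E'
from k import *
s=r.sense();print(rel(p,T),s['force'],s['force']@n,s['moment'],s['opening'],s['finger_force'])
E
```

```text
[  0.4  -0.7  15.4   0.1  -0.  -29.1] [ 0.2966  0.6504 -0.8156] -0.8433046453429596 [0.0005 0.267  0.0308] 0.010555453813660323 60.133466720581055
```

>>> move_arm:
  plan:
    - {"wx": 0, "wy": 0, "wz": 0, "tx": 0, "ty": 0, "tz": -0.005, "grip": 0.02}
    - {"wx": 0, "wy": 0, "wz": 0, "tx": 0, "ty": 0, "tz": -0.015, "grip": 0.02}
    - {"wx": 0, "wy": 0, "wz": 0, "tx": 0, "ty": 0, "tz": -0.035, "grip": 0.02}
    - {"wx": 0, "wy": 0, "wz": 0, "tx": 0, "ty": 0, "tz": -0.06, "grip": 0.02}
    - {"wx": 0, "wy": 0, "wz": 0, "tx": 0, "ty": 0, "tz": -0.07, "grip": 0.02}
    - {"wx": 0, "wy": 0, "wz": 0, "tx": 0, "ty": 0, "tz": -0.07, "grip": 0.02}

```text
t: 16.88
tcp_pos: [0.5383, 0.1927, 0.1519]
ee_rot: [0.205, 0.283, 0.936, 0.045]
force: [0.0, 0.1, -0.9]
opening: 0.0107
finger_force: 60.2
```

```bash
python3 - <<'E'
from k import *
s=r.sense();print(s['force'],s['opening'],s['tcp_pos'])
D=frame([0,0,-1],[0,1,0])
for z in(.15,.06,.026): print(rel([.5556,.4156,z],D))
E
```

```text
[ 0.0279  0.1117 -0.9058] 0.010655629650394013 [0.5383 0.1927 0.1519]
[110.  194.7   1.8   5.3  24.  -33.2]
[142.2 176.6  83.9   5.3  24.  -33.2]
[154.4 169.8 114.9   5.3  24.  -33.2]
```

>>> move_arm:
  plan:
    - {"wx": 1.3, "wy": 6, "wz": -8.3, "tx": 0.022, "ty": 0.04, "tz": 0, "grip": 0.02}
    - {"wx": 2.6, "wy": 12, "wz": -16.6, "tx": 0.044, "ty": 0.08, "tz": 0, "grip": 0.02}
    - {"wx": 4, "wy": 18, "wz": -25, "tx": 0.066, "ty": 0.12, "tz": 0, "grip": 0.02}
    - {"wx": 5.3, "wy": 24, "wz": -33.2, "tx": 0.088, "ty": 0.16, "tz": 0, "grip": 0.02}
    - {"wx": 5.3, "wy": 24, "wz": -33.2, "tx": 0.11, "ty": 0.195, "tz": 0.002, "grip": 0.02}
    - {"wx": 5.3, "wy": 24, "wz": -33.2, "tx": 0.126, "ty": 0.186, "tz": 0.042, "grip": 0.02}
    - {"wx": 5.3, "wy": 24, "wz": -33.2, "tx": 0.142, "ty": 0.177, "tz": 0.084, "grip": 0.02}
    - {"wx": 5.3, "wy": 24, "wz": -33.2, "tx": 0.142, "ty": 0.177, "tz": 0.084, "grip": 0.02}
    - {"wx": 5.3, "wy": 24, "wz": -33.2, "tx": 0.142, "ty": 0.177, "tz": 0.084, "grip": 0.02}
    - {"wx": 5.3, "wy": 24, "wz": -33.2, "tx": 0.142, "ty": 0.177, "tz": 0.084, "grip": 0.02}

```text
t: 18.12
tcp_pos: [0.5574, 0.4164, 0.0618]
ee_rot: [0.001, 0.0, 1.0, 0.001]
force: [0.6, -0.2, -0.5]
opening: 0.0103
finger_force: 60.1
```

```bash
python3 - <<'E'
from k import *
s=r.sense();print(s['force'],s['opening'],s['tcp_pos'],s['qvel'])
D=frame([0,0,-1],[0,1,0])
print(rel([.5556,.4156,.026],D))
im,d=cams.get_image('scene');im=im[:,:,::-1];cv2.imwrite('pics/c4.png',cv2.resize(im[90:220,130:310],None,fx=4,fy=4,interpolation=2))
E
```

```text
[ 0.5874 -0.2159 -0.488 ] 0.010276164316968714 [0.5574 0.4164 0.0618] [-0.0006 -0.007   0.0022  0.001  -0.      0.0008]
[ 1.9 -0.9 35.8  0.1  0.1 -0. ]
```

View pics/c4.png

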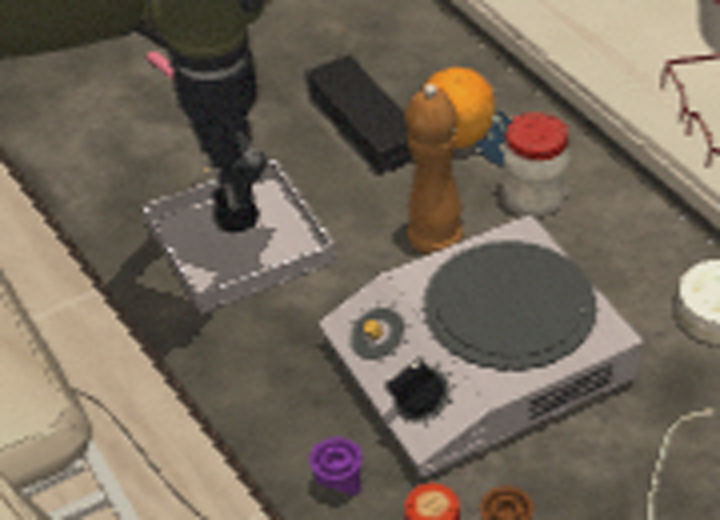

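The knob is off: the bare brass shaft shows at (373,328), and the knob hangs upright over the tray at (238,215). I'll lower it slowly.

>>> move_arm:
  plan:
    - {"wx": 0, "wy": 0, "wz": 0, "tx": 0, "ty": 0, "tz": 0.012, "grip": 0.02}
    - {"wx": 0, "wy": 0, "wz": 0, "tx": 0, "ty": 0, "tz": 0.024, "grip": 0.02}
    - {"wx": 0, "wy": 0, "wz": 0, "tx": 0, "ty": 0, "tz": 0.03, "grip": 0.02}
    - {"wx": 0, "wy": 0, "wz": 0, "tx": 0, "ty": 0, "tz": 0.033, "grip": 0.02}
    - {"wx": 0, "wy": 0, "wz": 0, "tx": 0, "ty": 0, "tz": 0.035, "grip": 0.02}
    - {"wx": 0, "wy": 0, "wz": 0, "tx": 0, "ty": 0, "tz": 0.035, "grip": 0.02}

```text
t: 18.92
tcp_pos: [0.5551, 0.4152, 0.0258]
ee_rot: [-0.002, 0.0, 1.0, -0.001]
force: [-7.6, -4.9, 12.5]
opening: 0.0106
finger_force: 61.9
```

>>> move_arm:
  plan:
    - {"wx": 0, "wy": 0, "wz": 0, "tx": 0, "ty": 0, "tz": -0.001, "grip": 0.02}
    - {"wx": 0, "wy": 0, "wz": 0, "tx": 0, "ty": 0, "tz": -0.001, "grip": 0.15}
    - {"wx": 0, "wy": 0, "wz": 0, "tx": 0, "ty": 0, "tz": -0.001, "grip": 0.3}
    - {"wx": 0, "wy": 0, "wz": 0, "tx": 0, "ty": 0, "tz": -0.001, "grip": 0.4}
    - {"wx": 0, "wy": 0, "wz": 0, "tx": 0, "ty": 0, "tz": -0.001, "grip": 0.4}
    - {"wx": 0, "wy": 0, "wz": 0, "tx": 0, "ty": 0, "tz": -0.01, "grip": 0.4}
    - {"wx": 0, "wy": 0, "wz": 0, "tx": 0, "ty": 0, "tz": -0.03, "grip": 0.4}
    - {"wx": 0, "wy": 0, "wz": 0, "tx": 0, "ty": 0, "tz": -0.07, "grip": 0.4}
    - {"wx": 0, "wy": 0, "wz": 0, "tx": 0, "ty": 0, "tz": -0.12, "grip": 0.4}
    - {"wx": 0, "wy": 0, "wz": 0, "tx": 0.05, "ty": 0.04, "tz": -0.17, "grip": 0.4}
    - {"wx": 0, "wy": 0, "wz": 0, "tx": 0.1, "ty": 0.08, "tz": -0.2, "grip": 0.4}
    - {"wx": 0, "wy": 0, "wz": 0, "tx": 0.15, "ty": 0.12, "tz": -0.2, "grip": 0.4}
    - {"wx": 0, "wy": 0, "wz": 0, "tx": 0.15, "ty": 0.12, "tz": -0.2, "grip": 0.4}
    - {"wx": 0, "wy": 0, "wz": 0, "tx": 0.15, "ty": 0.12, "tz": -0.2, "grip": 0.4}

```text
t: 20.68
tcp_pos: [0.4048, 0.5373, 0.2266]
ee_rot: [0.0, -0.001, 1.0, 0.001]
force: [0.3, -0.2, -0.1]
opening: 0.0342
finger_force: 0.0
```

```bash
python3 - <<'E'
from k import *
o=np.zeros((600,800,3),np.uint8)
for n,(x0,y0,w,h),ox in(('top',(70,80,190,175),0),('scene',(140,100,190,175),400)):
    im=cams.get_image(n)[0][:,:,::-1];o[:,ox:ox+400]=cv2.resize(im[y0:y0+h,x0:x0+w],(400,600)) if 0 else cv2.copyMakeBorder(cv2.resize(im[y0:y0+h,x0:x0+w],(400,368),interpolation=2),0,232,0,0,0)
cv2.imwrite('pics/c5.png',o[:400]);print(r.sense()['tcp_pos'],r.sense()['opening'],r.sense()['t'])
E
```

```text
[0.4064 0.5357 0.2252] 0.03429400574705149 20.775
```

View pics/c5.png

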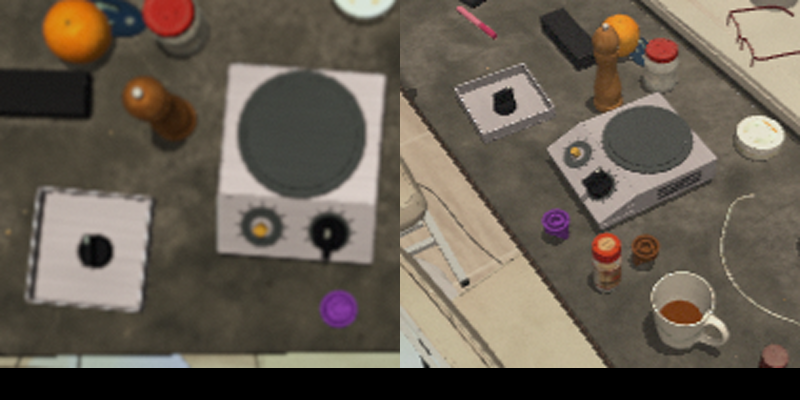

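The knob stands grip-up in the tray at crop (95,250), the jar is upright at (606,262), and everything else is where it was. I'll hand in.

```bash
python3 -c "
from cell import r
print(r.hand_in())"
```

```text
the job is handed in; nothing more can be done
None
```

The job is handed in at about 21 s: the left knob is twisted off and standing grip-up in the tray, the spice jar is upright about 24 cm from the knob's place, and nothing else appears moved in the final pictures.

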